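# Index the guitar-head carrier and hold the index rod through both bushings

### The job

On the guitar maker's jig, slide the carrier by its red knob along the rail until it clicks into the station under the bridge, so that its brass bushing lies below the bridge's brass bushing. Then lift the blue-handled index rod out of its stand, thread it down through the bridge bushing and on through the carrier bushing until its tip shows below, and finish while still holding it upright there: gripped, still, with the handle not lowered onto the bridge. Leave the glue bottle, jar and cork block where they stand.

Things in the scene. Friction and masses are not known exactly. Their poses are not given: they have to be found in the camera images.
- jig: fixed wooden jig, bed 360 x 110 mm (along its y, x), open to the bench along the middle. Origin: centre of the underside; y is the rail and points the way the carrier must go; z up. A column 40 x 50 mm, 123 mm tall, 82 mm to the -x side of the bridge bushing, carries the 40 mm wide bridge arm. Steel spring-plunger block 54 mm tall on the +x side, centred 84 mm in x and 40 mm in y from the origin
- carrier (a joint): travel of the carrier along the jig's +y, m: 0 and 0.150 at its end stops, starting at 0 to 0.05. At 0.120, the station, the bushings are in line: a spring plunger draws it in over the last 3 mm or so and holds it with about 5 N; elsewhere it slides with about 1.2 N of friction and stays put. Wooden plate 90 x 152 mm, top 60 mm above the bench, with a dark wooden blank 62 x 56 mm, top 74 mm
- carrier_knob (a point): centre of the top of the carrier's red upright knob: cylinder 22 mm in diameter, 36 mm tall, from 60 to 96 mm above the bench; it lies on the rail's centre line 115 mm behind (jig -y) the carrier bushing. Nothing stands within 28 mm of its side except the head blank, 20 mm ahead of it
- carrier_bush (a point): centre of the upper mouth of the carrier's brass bushing, 60 mm above the bench: 38 mm square, 18 mm thick, vertical through bore 13 mm; free space below it down to the bench
- bridge_bush (a point): centre of the upper mouth of the bridge's fixed brass bushing, 123 mm above the bench: 38 mm square, 18 mm thick, vertical through bore 13 mm. With the carrier in the station the carrier bushing's mouth is 63 mm straight below this point
- rod: loose index rod, about 120 g, hanging upright in the stand: blue round handle 26 mm in diameter and 50 mm tall, below it a steel shaft 10 mm in diameter and 110 mm long whose last 10 mm taper to a 5 mm tip. Origin: on the axis at the underside of the handle; z points up along the rod towards the handle
- rod_tip (a point): lower end of the rod's shaft, 110 mm below the handle's underside
- stand: fixed wooden rod stand, 70 x 70 mm and 118 mm tall, origin at the centre of its underside, standing left or right of the jig. The handle's underside rests on its top; the shaft hangs in a vertical 13 mm hole in its 18 mm thick top plate, so the rod must be lifted 110 mm to come clear
- glue: bystander: white glue bottle with red cap, 56 mm in diameter, 120 mm tall, origin at the centre of its underside; stands on the side of the jig opposite the stand
- jar: bystander: amber jar with black lid, 64 mm in diameter, 75 mm tall, origin at the centre of its underside, beyond the jig
- block: bystander: cork sanding block 50 x 100 x 30 mm, origin at the centre of its underside, beyond the jig
Mind the look-alikes: they are no part of the job. Of the things that look like the rod, the smallest one is meant.

How it is judged:
On the way, in this order (a step that is already met when the one before it is completed fails the run):
1. the carrier rests in the station detent (within 3 mm) (value of joint carrier between 0.117 and 0.123 m and velocity of joint carrier between -0.01 and 0.01 m/s), for 0.2 s.
2. with the carrier there, the rod's tip is inside the bridge bushing (value of joint carrier between 0.117 and 0.123 m and horizontal distance between rod_tip and bridge_bush below 0.007 m and z of rod_tip in the frame of bridge_bush below -0.005 m), for 0.02 s.
At the end, for the whole second after the job is handed in: Carrier within 3 mm of its station (0.120); rod upright within 0.1 rad through both bushings, tip 2 mm or more below the carrier bushing's underside, handle 2 mm or more above the bridge, gripped (over 1 N) and still (under 20 mm/s). Bystanders moved under 25 mm, not tipped (value of joint carrier between 0.117 and 0.123 m and horizontal distance between rod_tip and carrier_bush below 0.006 m and z of rod_tip in the frame of carrier_bush below -0.02 m and horizontal distance between rod and bridge_bush below 0.006 m and z of rod in the frame of bridge_bush above 0.002 m and angle between rod's own z axis and vertical below 0.1 rad and contact force between rod and the fingers above 1 N and linear speed of rod below 0.02 m/s); the arm keeps its last pose, push and grip.
It fails at once if the glue is shifted by more than 25 mm or tipped over (distance of glue from where it was at the start of the episode above 0.025 m or angle between glue's own z axis and vertical above 0.5 rad).
It fails at once if the jar is shifted by more than 25 mm or tipped over (distance of jar from where it was at the start of the episode above 0.025 m or angle between jar's own z axis and vertical above 0.5 rad).
It fails at once if the block is shifted by more than 25 mm or tipped over (distance of block from where it was at the start of the episode above 0.025 m or angle between block's own z axis and vertical above 0.5 rad).
It also fails if it takes over 58 s, if anything falls off the work surface, if the arm or the gripper's body presses on something with over 40 N, if the wrist force passes 120 N, or if a joint passes its speed limit or range.

### The arm

A 7-joint arm with a two-finger parallel gripper is mounted at the origin on the work surface. World frame = base frame: x ahead of the robot, y to its left, z up, the work surface at z = 0. Lengths are in m, angles in rad, forces in N, time in s.
With the tool pointing down it reaches from about 0.35 to 0.775 m from the base axis. Payload 3.1 kg.
Tool frame: the origin (TCP) lies midway between the tips of the shut fingers; the grasp point (between the pads) lies 19 mm behind it; z points along the fingers, y is the direction in which the jaws open and shut (so a half turn about z gives the same grasp; the last joint's range is limited). The gripper opens to 85 mm and grips with 20 to 120 N. Pads are 22 mm wide; open, the fingers measure 114 mm over their backs; the gripper's body (76 mm by 85 mm) begins 54 mm behind the grasp point. The pads swing forward as they close: fully open they stand 13 mm farther back than shut.
Start: joints at [1.302, 0.311, 0.014, 1.512, -0.004, 1.319, -0.027], TCP at [0.124, -0.536, 0.231] pointing down, gripper open.
Joint ranges: [-2.7, 2.7], [-0.3, 1.91], [-1.27, 1.3], [0.12, 2.57], [-1.44, 4.58], [0.2, 2.03], [-3.05, 3.05]. Speed limits (rad/s): [2.79, 2.79, 3.14, 3.14, 3.14, 3.14, 3.14].

### API

Orientations are given as a unit quaternion [x, y, z, w].
In Python, from plant import get_state, read_camera, camera_info, job_done gives the robot as it stands.
- The arm moves only by the tool play_rows, never from a script. Its argument "targets" is a list that holds one entry, the list of rows, each a list of 4 numbers: the shift along the tool's x, y, z normalised to -1 to 1, where 1 is 25 mm, then the turn about the tool's z normalised to -1 to 1, where 1 is 6 degrees. In form: [[[x, y, z, twist], ...]]. A call has 1 to 20 rows; each row shifts and turns the commanded pose from where the row before left it, along the tool's axes as they then stand; what a row does not reach is not made up. A row lasts 1/10 s, in which the tool goes at most 50 mm and 8.59 degrees, less where a joint would pass 70% of its speed; a pose out of reach is approached as far as the arm can. A call with a number of a shift or a turn outside -1 to 1 is refused whole. A call with a gripper value outside its range is refused whole. "fingers" is the opening, from 0 (shut) to 1 (fully open), set as the call begins (left out, the last holds). The fingers move at their own pace and stop on an object; the grip force is fixed at half the most. Time passes only in rows, so rows that do not move let the fingers close. It gives the time, the measured TCP pose, the force and the opening at its end, in the units of the state.
- get_state(): the state, without advancing time (a new reading comes with each control period).
- read_camera(name): name is "side" or "top"; returns the picture (420x560x3 uint8, blue, green, red); there is no depth.
- camera_info(name): a dict with "fx", "fy", "cx", "cy" (pixels), "camera_from_world" (4x4, takes a point from world to camera coordinates). Camera axes: x right, y down, z forward; pixel columns grow to the right and rows downward; lengths in m; the calibration is good to about 2 mm. A picture is of the moment at which its call begins. camera_info takes no time and is no camera call.
- job_done(): hands the job in, once; it reports no verdict.
The state is a dict: "clock": time; "qpos": joint angles; "qvel": joint speeds; "effort": joint torques, N m; "eef_pos": TCP position; "orientation": TCP orientation; "wrist_force": force on the tool from outside, world axes, zero at the start; "moment": the same for the moment, N m; "finger_gap": finger opening in m.
Only numpy, scipy, OpenCV 4.12 (cv2) and the standard library are available. Lean on these libraries where they do the work, as an engineer would, in place of code of your own. Each camera call takes 0.05 s, during which the arm holds its last target. There are 200 camera calls.

## Working session

There is one attempt and no reset: what is moved stays moved. The work goes in short steps, Python scripts to look and compute and a tool call to move; the robot and the scene stay as the last step left them, time stands still between calls to the robot, and variables do not carry over. Pictures are saved under pics/ and viewed, about 8 in all and at most 12, crops included, and the job is handed in when it is done.

Besides the shell and the picture viewer there is one more tool, called after "Request:" in YAML: its name, and indented under it one key for each argument. play_rows: Moves the arm, as the interface text tells. Its arguments: {"type":"object","properties":{"targets":{"type":"array"},"fingers":{"type":"number"}},"required":["targets"]}

```bash
mkdir -p pics && ls && python3 - <<'E'
from plant import *
import cv2,numpy as np
np.set_printoptions(precision=4,suppress=True)
s=get_state(); print({k:np.round(v,4) for k,v in s.items()})
for n in("side","top"):
    c=camera_info(n); print(n,c)
    cv2.imwrite(f"pics/{n}0.png",read_camera(n))
E
```

```text
pics
{'clock': np.float64(0.0), 'qpos': array([ 1.3023,  0.3117,  0.014 ,  1.513 , -0.0044,  1.3192, -0.0272]), 'qvel': array([-0.0014, -0.0003, -0.0009, -0.0008, -0.0002,  0.0015, -0.0007]), 'effort': array([  0.    , -37.9917,   0.1458, -23.0591,   0.012 ,   0.0135,
         0.    ]), 'eef_pos': array([ 0.1235, -0.5352,  0.2302]), 'orientation': array([ 0.9936,  0.1132, -0.0002, -0.0012]), 'wrist_force': array([-0.0565,  0.2407, -1.3128]), 'moment': array([ 0.0208, -0.0063,  0.0307]), 'finger_gap': np.float64(0.0852)}
side {'fx': 452.40244617814193, 'fy': 452.40244617814193, 'cx': 279.96824948955935, 'cy': 217.44702441268473, 'camera_from_world': array([[-0.8584, -0.5129, -0.0117,  0.5048],
       [-0.2929,  0.5088, -0.8095,  0.2691],
       [ 0.4211, -0.6915, -0.587 ,  0.827 ],
       [ 0.    ,  0.    ,  0.    ,  1.    ]])}
top {'fx': 462.8451663415674, 'fy': 462.8451663415674, 'cx': 280.48662239776974, 'cy': 202.3370909750309, 'camera_from_world': array([[ 0.1401, -0.9901,  0.0005, -0.0723],
       [-0.9699, -0.1373, -0.2008,  0.6162],
       [ 0.1989,  0.0276, -0.9796,  0.9315],
       [ 0.    ,  0.    ,  0.    ,  1.    ]])}
```

View pics/side0.png

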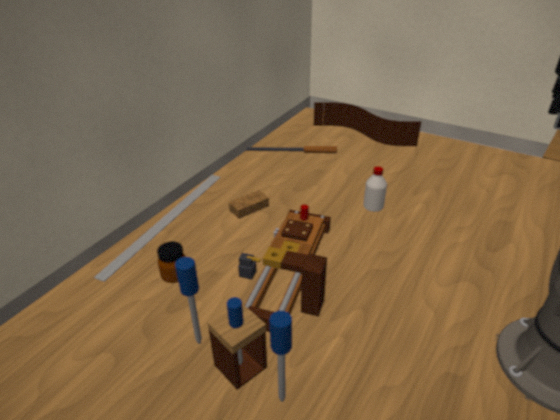

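View pics/top0.png

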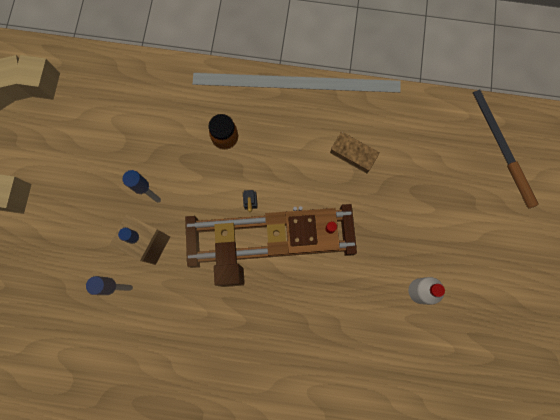

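The side picture shows the jig in the middle, with the red knob at (304,211), the bridge at (300,262) and the stand at (238,345). Three blue-handled things could be the rod: side (187,275), (235,312) and (281,333), which are top (135,182), (128,236) and (100,286). The middle one is the smallest and hangs in the stand, so it fits. I'll measure next and confirm it with a crop.

```bash
cat > h.py <<'E'
import cv2,numpy as np
from plant import *
np.set_printoptions(precision=4,suppress=True)
def K(n):
    c=camera_info(n); return np.array([[c['fx'],0,c['cx']],[0,c['fy'],c['cy']],[0,0,1]]),np.array(c['camera_from_world'])
def proj(n,p):
    k,T=K(n); q=k@(T[:3,:3]@np.array(p)+T[:3,3]); return q[:2]/q[2]
def plane(n,uv,z):
    k,T=K(n); R=T[:3,:3]; o=-R.T@T[:3,3]; d=R.T@np.linalg.inv(k)@[uv[0],uv[1],1]
    return o+d*(z-o[2])/d[2]
def tri(us,ut):
    P=[K(n)[0]@K(n)[1][:3] for n in("side","top")]
    X=cv2.triangulatePoints(P[0],P[1],np.array(us,float).reshape(2,1),np.array(ut,float).reshape(2,1))[:,0]
    return X[:3]/X[3]
HSV={'red':((0,170,70),(6,255,255)),'blue':((105,120,40),(125,255,255)),'brass':((21,150,90),(30,255,255))}
def blobs(im,c,amin=25):
    h=cv2.cvtColor(im,cv2.COLOR_BGR2HSV); m=cv2.inRange(h,*map(np.array,HSV[c]))
    n,l,s,ce=cv2.connectedComponentsWithStats(m)
    return [(ce[i],s[i]) for i in range(1,n) if s[i][4]>=amin],m
E
python3 - <<'E'
from h import *
I={n:cv2.imread(f"pics/{n}0.png") for n in("side","top")}
for n in I:
    for c in HSV:
        for ce,s in blobs(I[n],c)[0]: print(n,c,ce.round(1),s)
h=cv2.cvtColor(I['top'],cv2.COLOR_BGR2HSV)
print([h[v,u] for u,v in[(218,233),(270,233),(245,205)]])
a=cv2.resize(I['top'][160:300,80:360],None,fx=2.8,fy=2.8,interpolation=2)
b=cv2.resize(I['side'][240:410,160:340],None,fx=1.18,fy=1.18,interpolation=2)
cv2.imwrite("pics/c1.png",a)
cv2.imwrite("pics/c2.png",cv2.resize(I['side'][190:410,160:350],None,fx=2.7,fy=2.7,interpolation=2))
E
```

```text
side red [377.7 170.1] [374 167   9   8  49]
side red [303.9 211.7] [300 205   9  15  92]
side blue [186.1 274.7] [176 257  22  39 560]
side blue [234.7 311.5] [228 298  14  29 298]
side blue [280.1 331.1] [269 311  22  44 693]
top red [331.3 226.2] [326 222  11  10  82]
top red [437.6 289.8] [431 284  14  13 136]
top blue [130.9 178. ] [123 170  17  17 210]
top blue [124.6 233.5] [119 228  12  12 119]
[array([ 20, 162, 123], dtype=uint8), array([ 20, 166, 120], dtype=uint8), array([107,  51,  45], dtype=uint8)]
```

View pics/c1.png

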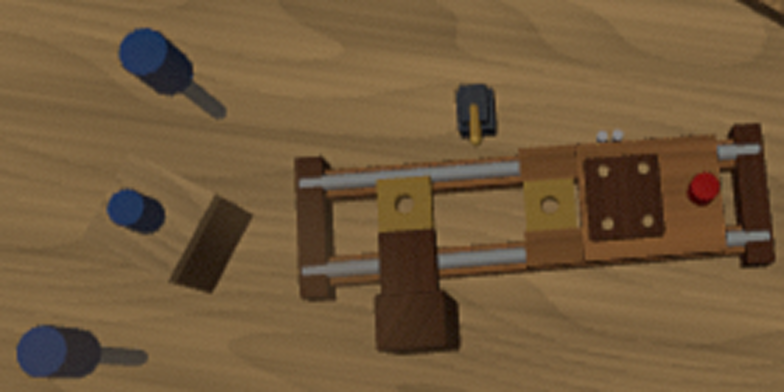

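View pics/c2.png

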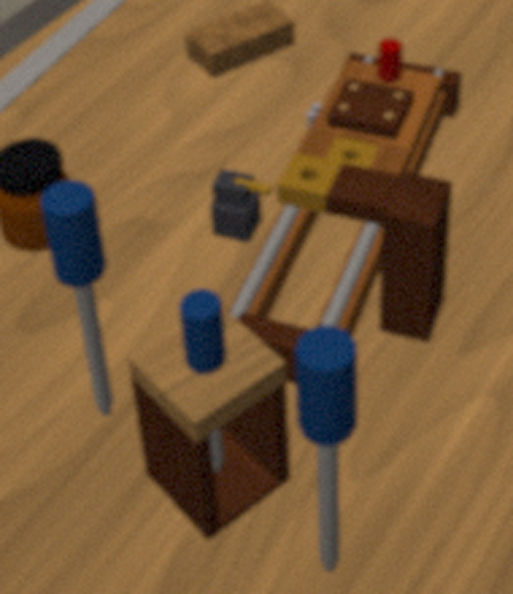

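The crops confirm it: the middle handle sits on the stand's top plate and is clearly the smallest. The two larger look-alikes stand free on either side. The bores show in crop 1 at (405,204) for the bridge and (550,205) for the carrier, with the knob at (704,187).

```bash
python3 - <<'E'
from h import *
c1=lambda x,y:(80+(x+.5)/2.8-.5,160+(y+.5)/2.8-.5)
c2=lambda x,y:(160+(x+.5)/2.7-.5,190+(y+.5)/2.7-.5)
for nm,a,b,z in[('bridge',(405,204),(309,174),.123),('carr',(550,205),(351,155),.06),('knobtop',(704,187),(389,45),.096),('rodtop',(130,209),(202,298),.168),('rodtop2',(130,209),(202,298),.165),('decoyA top',(145,52),(72,190),None),('decoyA tip',(220,112),(104,412),0),('decoyB top',(44,351),(327,340),None),('decoyB tip',(145,357),(330,566),0)]:
    print(nm,tri(c2(*b),c1(*a)), *( [plane('top',c1(*a),z),plane('side',c2(*b),z)] if z is not None else []))
for p in [(378,178),(433,178),(434,228),(379,230)]: print(plane('top',c1(*p),.123))
# stand top plate corners in side crop, z=.118
for p in [(131,362),(210,300),(288,370),(196,430)]: print('stand',plane('side',c2(*p),.118))
print('jig corners',[plane('top',c1(*p),.045) for p in [(300,160),(303,298),(760,125),(772,262)]])
print('handle c', tri((234.7,311.5),(127,235)))
E
```

```text
bridge [0.5315 0.115  0.1223] [0.5317 0.115  0.123 ] [0.5308 0.1157 0.123 ]
carr [0.5536 0.0146 0.0591] [0.5539 0.0148 0.06  ] [0.5527 0.0154 0.06  ]
knobtop [ 0.5781 -0.0962  0.0955] [ 0.578  -0.0961  0.096 ] [ 0.5777 -0.0955  0.096 ]
rodtop [0.4972 0.2914 0.1696] [0.497  0.2917 0.168 ] [0.4987 0.2903 0.168 ]
rodtop2 [0.4972 0.2914 0.1696] [0.4972 0.2928 0.165 ] [0.5005 0.2881 0.165 ]
decoyA top [0.596  0.2882 0.2103]
decoyA tip [0.5985 0.2931 0.0021] [0.5999 0.2943 0.    ] [0.5986 0.2917 0.    ]
decoyB top [0.3976 0.3122 0.209 ]
decoyB tip [0.3974 0.3143 0.0005] [0.3981 0.3148 0.    ] [0.3968 0.3137 0.    ]
[0.5474 0.1371 0.123 ]
[0.5529 0.0983 0.123 ]
[0.5177 0.0919 0.123 ]
[0.5108 0.1302 0.123 ]
stand [0.5363 0.3198 0.118 ]
stand [0.524  0.2519 0.118 ]
stand [0.4482 0.2758 0.118 ]
stand [0.4709 0.3414 0.118 ]
jig corners [array([0.5635, 0.2122, 0.045 ]), array([0.4592, 0.1908, 0.045 ]), array([ 0.6411, -0.1381,  0.045 ]), array([ 0.5362, -0.1589,  0.045 ])]
handle c [0.4968 0.2964 0.1479]
```

```bash
cat >> h.py <<'E'
from scipy.spatial.transform import Rotation as Rot
def go(p,yaw=None):
    s=get_state(); R=Rot.from_quat(s['orientation']).as_matrix()
    a=np.degrees(np.arctan2(R[1,0],R[0,0]))
    print('t',s['clock'],'pos',s['eef_pos'],'yaw',a.round(2),'tiltz',R[:2,2],'F',s['wrist_force'],'gap',s['finger_gap'])
    print('units', (R.T@(np.array(p)-s['eef_pos'])/.025).round(3), 'twist', None if yaw is None else (-(yaw-a)/6).round(3))
E
echo
```

Request:
play_rows:
  targets:
    - [[1, -0.6, 0, 0], [1, -0.6, 0, 0], [1, -0.6, 0, 0], [1, -0.6, 0, 0], [1, -0.6, 0, 0], [1, -0.6, 0, 0], [1, -0.6, 0, 0], [1, -0.6, 0, 0], [1, -0.6, 0, 0], [1, -0.6, 0, 0], [1, -0.6, 0, 0], [1, -0.6, 0, 0], [1, -0.6, 0, 0], [1, -0.6, 0, 0], [1, -0.6, 0, 0], [1, -0.6, 0, 0], [1, -0.6, 0, 0], [1, -0.6, 0, 0], [1, -0.6, 0, 0], [1, -0.6, 0, 0]]
  fingers: 1

```text
clock: 2.1
eef_pos: [0.5437, -0.1303, 0.2307]
orientation: [0.994, 0.113, -0.001, -0.0]
wrist_force: [0.6, 0.5, 0.2]
finger_gap: 0.0855
```

Request:
play_rows:
  targets:
    - [[0, 0, 0, -1], [0, 0, 0, -1], [0, 0, 0, -1], [0, 0, 0, -1], [0, 0, 0, -1], [0, 0, 0, -1], [0, 0, 0, -1], [0, 0, 0, -1], [0, 0, 0, -1], [0, 0, 0, -1], [0, 0, 0, -1], [0, 0, 0, -1], [0, 0, 0, -1], [0, 0, 0, -1], [0, 0, 0, -0.9], [0, 0, 0, 0]]

```text
clock: 3.7
eef_pos: [0.543, -0.1313, 0.2306]
orientation: [0.627, 0.779, -0.0, -0.001]
wrist_force: [-0.2, -0.2, 0.9]
finger_gap: 0.0854
```

```bash
python3 -c "
from h import *
go([.578,-.096,.15],102.4)
go([.578,-.096,.066],102.4);print(get_state()['qpos'])"
```

```text
t 3.7 pos [ 0.543  -0.1313  0.2306] yaw 102.38 tiltz [-0.0013  0.0004] F [-0.2199 -0.2467  0.8633] gap 0.08543020996842716
units [1.075 1.674 3.224] twist -0.003
t 3.7 pos [ 0.543  -0.1313  0.2306] yaw 102.38 tiltz [-0.0013  0.0004] F [-0.2199 -0.2467  0.8633] gap 0.08543020996842716
units [1.072 1.678 6.584] twist -0.003
[ 0.6726  0.4013 -0.6527  1.4676  0.2449  1.3566  0.2221]
```

Request:
play_rows:
  targets:
    - [[0.54, 0.84, 0, 0], [0.53, 0.84, 0, 0], [0, 0, 0.8, 0], [0, 0, 0.8, 0], [0, 0, 0.8, 0], [0, 0, 0.8, 0], [0, 0, 0.8, 0], [0, 0, 0.8, 0], [0, 0, 0.8, 0], [0, 0, 0.8, 0], [0, 0, 0, 0]]

```text
clock: 4.8
eef_pos: [0.5757, -0.0962, 0.0679]
orientation: [0.627, 0.779, -0.002, -0.003]
wrist_force: [-1.2, -0.2, -0.4]
finger_gap: 0.0854
```

```bash
python3 -c "
from h import *
go([.578,-.096,.066],102.4)
cv2.imwrite('pics/s1.png',cv2.resize(read_camera('side')[130:310,220:400],None,fx=2.8,fy=2.8,interpolation=2))"
```

```text
t 4.8 pos [ 0.5757 -0.0962  0.0679] yaw 102.29 tiltz [-0.0075  0.0006] F [-1.1799 -0.1783 -0.3816] gap 0.08538801771258739
units [-0.012  0.094  0.076] twist -0.018
```

View pics/s1.png

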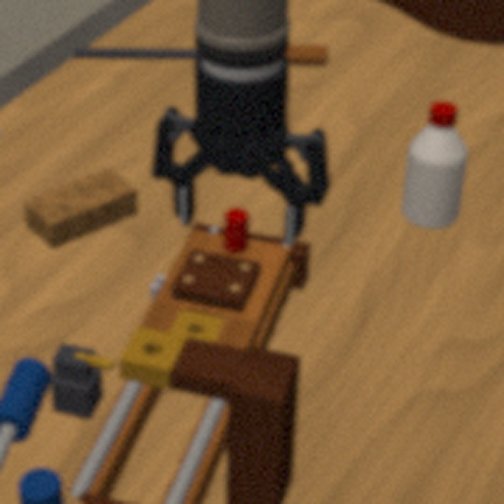

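The fingers stand on either side of the red knob at (236,230). I'll close and slide.

Request:
play_rows:
  targets:
    - [[0, 0.09, 0, 0], [0, 0, 0, 0], [0, 0, 0, 0], [0, 0, 0, 0], [0, 0, 0, 0], [0, 0, 0, 0], [0, 0, 0, 0], [0, 0, 0, 0], [0, 0, 0, 0]]
  fingers: 0

```text
clock: 5.75
eef_pos: [0.5784, -0.0965, 0.0721]
orientation: [0.627, 0.779, -0.002, -0.001]
wrist_force: [-6.5, -0.7, 7.5]
finger_gap: 0.0204
```

```bash
python3 -c "
from h import *
go([.5562,.0026,.066],102.4)"
```

```text
t 5.75 pos [ 0.5784 -0.0965  0.0721] yaw 102.35 tiltz [-0.0051 -0.002 ] F [-6.4896 -0.6528  7.4937] gap 0.020363075312332373
units [ 4.061 -0.02   0.24 ] twist -0.009
```

Request:
play_rows:
  targets:
    - [[0, 0, -0.1, 0], [0.5, 0, 0, 0], [0.5, 0, 0, 0], [0.5, 0, 0, 0], [0.5, 0, 0, 0], [0.5, 0, 0, 0], [0.5, 0, 0, 0], [0.5, 0, 0, 0], [0.5, 0, 0, 0], [0.06, 0, 0, 0], [0, 0, 0, 0], [0, 0, 0, 0], [0, 0, 0, 0]]

```text
clock: 7.05
eef_pos: [0.5561, 0.0046, 0.0723]
orientation: [0.626, 0.78, -0.002, -0.002]
wrist_force: [-4.5, -2.6, -7.6]
finger_gap: 0.0202
```

```bash
python3 -c "
from h import *
go([.5562,.0026,.066],102.4)"
```

```text
t 7.05 pos [0.5561 0.0046 0.0723] yaw 102.48 tiltz [-0.0059 -0.0003] F [-4.4575 -2.5836 -7.6298] gap 0.020232940389168026
units [-0.08  -0.013  0.254] twist 0.014
```

Request:
play_rows:
  targets:
    - [[0, 0, 0, 0], [0, 0, 0, 0], [0, 0, 0, 0], [0, 0, 0, 0], [0, 0, 0, 0], [0, 0, 0, 0], [0, 0, 0, 0], [0, 0, -0.5, 0], [0, 0, -1, 0], [0, 0, -1, 0], [0, 0, -1, 0], [0, 0, -1, 0], [0, 0, -1, 0], [0, 0, -1, 0], [0, 0, 0, 0]]
  fingers: 1

```text
clock: 8.55
eef_pos: [0.5616, 0.0045, 0.2413]
orientation: [0.627, 0.779, 0.003, 0.003]
wrist_force: [1.9, 0.3, 0.6]
finger_gap: 0.0853
```

```bash
python3 - <<'E'
from h import *
go([.4972,.2925,.27],102.4)
I={n:read_camera(n) for n in('side','top')}
for n in I: 
    cv2.imwrite(f'pics/{n}2.png',I[n])
    for ce,s in blobs(I[n],'red')[0]: print(n,ce,s)
    print('expected knob top',proj(n,[.5562,.0026,.096]), 'was', proj(n,[.5781,-.0962,.0955]))
a=cv2.resize(I['top'][170:290,170:370],None,fx=3,fy=3,interpolation=2)
b=cv2.resize(I['side'][190:290,220:360],None,fx=3,fy=3,interpolation=2)
o=np.zeros((560,800,3),np.uint8)
o[:360,:600]=a; 
cv2.imwrite('pics/c3.png',np.vstack([a[:300],np.pad(b[:300],((0,0),(0,180),(0,0)))]))
E
```

```text
t 8.55 pos [0.5616 0.0045 0.2413] yaw 102.41 tiltz [0.0091 0.0005] F [1.857  0.2746 0.6115] gap 0.08529832243948349
units [11.802 -0.031 -1.167] twist 0.001
side [377.7593 170.2222] [374 167   9   8  54]
side [291.299  236.2474] [288 229   8  17  97]
expected knob top [291.205  230.8573] was [303.738  206.3367]
top [437.4203 289.8333] [430 284  15  13 138]
expected knob top [281.9883 230.2033] was [331.1233 226.4525]
```

View pics/c3.png

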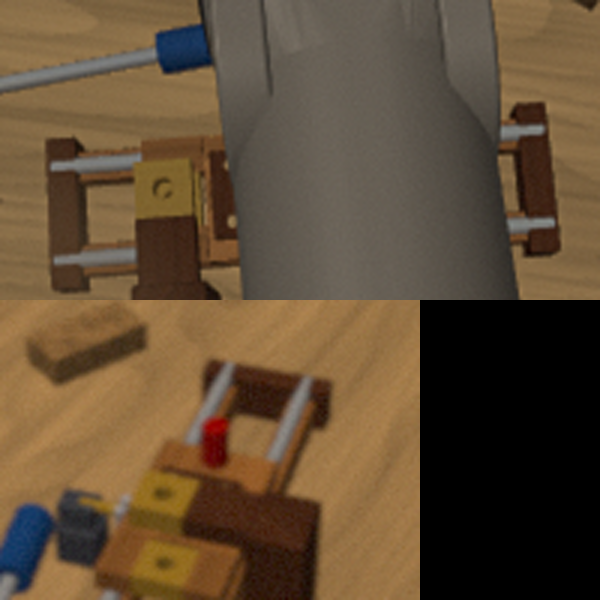

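The carrier bushing shows under the bridge bushing at the bottom of the crop (162,562). A look-alike appears to have toppled: its blue handle now lies by the plunger. I need a full view before moving.

View pics/side2.png

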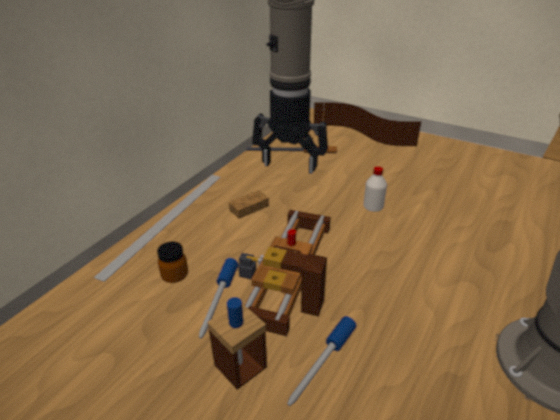

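```bash
python3 - <<'E'
from h import *
print('carrier bore at station expected side',proj('side',[.5315,.115,.06]),'seen',plane('side',(273.8,277),.06))
for n in('side','top'):
  for f in '0','2':
    print(n,f,[(c.round(1),s) for c,s in blobs(cv2.imread(f'pics/{n}{f}.png'),'blue')[0]])
E
```

```text
carrier bore at station expected side [274.6005 277.0369] seen [0.533  0.1157 0.06  ]
side 0 [(array([186.1, 274.7]), array([176, 257,  22,  39, 560], dtype=int32)), (array([234.7, 311.5]), array([228, 298,  14,  29, 298], dtype=int32)), (array([280.1, 331.1]), array([269, 311,  22,  44, 693], dtype=int32))]
side 2 [(array([227.5, 271. ]), array([218, 259,  19,  27, 277], dtype=int32)), (array([234.7, 311.6]), array([228, 298,  14,  29, 307], dtype=int32)), (array([341.5, 331.8]), array([327, 317,  28,  33, 428], dtype=int32))]
top 0 [(array([130.9, 178. ]), array([123, 170,  17,  17, 210], dtype=int32)), (array([124.6, 233.5]), array([119, 228,  12,  12, 119], dtype=int32))]
top 2 [(array([230.5, 185.7]), array([222, 178,  18,  16, 214], dtype=int32)), (array([124.6, 233.5]), array([119, 228,  12,  12, 119], dtype=int32))]
```

Both free-standing look-alikes fell over on their own, since nothing touched them. They now lie on the bench clear of the path, and the stand rod has not moved. The carrier bore is within about 1 px of the station. Next I go over to the rod.

Request:
play_rows:
  targets:
    - [[0.98, 0, 0, 0], [0.98, 0, 0, 0], [0.98, 0, 0, 0], [0.98, 0, 0, 0], [0.98, 0, 0, 0], [0.98, 0, 0, 0], [0.98, 0, 0, 0], [0.98, 0, 0, 0], [0.98, 0, 0, 0], [0.98, 0, 0, 0], [0.98, 0, 0, 0], [0.98, 0, 0, 0], [0, 0, 0, 0], [0, 0, 0, 0]]

```text
clock: 10.05
eef_pos: [0.4952, 0.2905, 0.2351]
orientation: [0.626, 0.78, -0.001, -0.0]
wrist_force: [0.6, -0.5, -0.1]
finger_gap: 0.0855
```

```bash
python3 - <<'E'
from h import *
p=plane('top',(124.6,233.5),.168); print('disc',p, 'side pred of it',proj('side',p))
print('mid pred', proj('side',p-[0,0,.025]),'seen 234.7 311.5')
go([p[0],p[1],.131],102.4)
I={n:read_camera(n) for n in('side','top')}
for n in I: cv2.imwrite(f'pics/{n}3.png',I[n])
b=blobs(I['top'],'red')[0]; print(b); 
for c,s in b: print(plane('top',c,.096))
for c,s in blobs(I['side'],'red')[0]: print('side',c,s)
E
```

```text
disc [0.4981 0.2949 0.168 ] side pred of it [233.1738 301.9739]
mid pred [234.2678 312.543 ] seen 234.7 311.5
t 10.05 pos [0.4952 0.2905 0.2351] yaw 102.49 tiltz [-0.0019 -0.0018] F [ 0.5514 -0.4927 -0.1182] gap 0.08554521490207793
units [0.152 0.159 4.162] twist 0.015
[(array([281.4878, 230.0976]), array([277, 225,  10,  11,  82], dtype=int32)), (array([437.4638, 289.7899]), array([430, 284,  15,  13, 138], dtype=int32))]
[0.5563 0.0036 0.096 ]
[ 0.4809 -0.3215  0.096 ]
side [377.7308 170.2115] [374 167   9   8  52]
side [291.3398 236.6796] [288 229   8  17 103]
```

Request:
play_rows:
  targets:
    - [[0.13, 0.14, 0, 0], [0, 0, 0.6, 0], [0, 0, 0.6, 0], [0, 0, 0.6, 0], [0, 0, 0.6, 0], [0, 0, 0.6, 0], [0, 0, 0.6, 0], [0, 0, 0.5, 0], [0, 0, 0, 0], [0, 0, 0, 0]]

```text
clock: 11.15
eef_pos: [0.499, 0.2945, 0.1339]
orientation: [0.627, 0.779, 0.0, 0.0]
wrist_force: [0.9, -0.0, 0.1]
finger_gap: 0.0852
```

```bash
python3 - <<'E'
from h import *
go([.498,.2942,.131],102.4)
I=read_camera('side'); cv2.imwrite('pics/s4.png',cv2.resize(I[230:390,150:330],None,fx=3,fy=3,interpolation=2))
print([(c.round(1),s) for c,s in blobs(I,'blue')[0]])
E
```

```text
t 11.15 pos [0.499  0.2945 0.1339] yaw 102.36 tiltz [0. 0.] F [ 0.8863 -0.0089  0.1269] gap 0.08516820552246265
units [-0.002 -0.043  0.116] twist -0.006
[(array([234.5, 311.4]), array([228, 298,  14,  29, 301], dtype=int32)), (array([341.4, 331.9]), array([327, 317,  28,  33, 435], dtype=int32))]
```

View pics/s4.png

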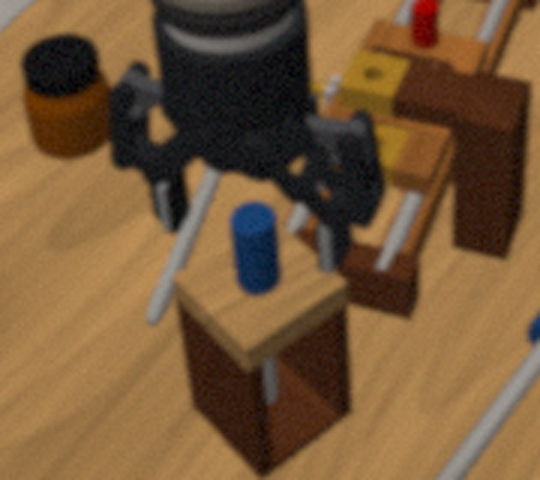

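The fingers straddle the blue handle at (256,248). Now I'll grip and lift slightly.

Request:
play_rows:
  targets:
    - [[0, -0.04, 0.12, 0], [0, 0, 0, 0], [0, 0, 0, 0], [0, 0, 0, 0], [0, 0, 0, 0], [0, 0, 0, 0], [0, 0, 0, 0], [0, 0, 0, 0], [0, 0, 0, 0]]
  fingers: 0

```text
clock: 12.1
eef_pos: [0.4979, 0.2947, 0.1312]
orientation: [0.627, 0.779, 0.0, 0.0]
wrist_force: [-0.2, -0.9, 2.4]
finger_gap: 0.0248
```

Request:
play_rows:
  targets:
    - [[0, 0, -0.5, 0], [0, 0, -0.5, 0], [0, 0, -0.5, 0], [0, 0, -0.5, 0], [0, 0, -0.5, 0], [0, 0, -0.5, 0], [0, 0, -0.5, 0], [0, 0, -0.5, 0], [0, 0, -0.5, 0], [0, 0, -0.5, 0], [0, 0, -0.5, 0], [0, 0, 0, 0]]

```text
clock: 13.3
eef_pos: [0.4985, 0.2955, 0.2707]
orientation: [0.627, 0.779, 0.002, 0.001]
wrist_force: [0.9, 0.3, -0.7]
finger_gap: 0.0248
```

```bash
python3 - <<'E'
from h import *
go([.5315,.115,.26],102.4)
E
```

```text
t 13.3 pos [0.4985 0.2955 0.2707] yaw 102.4 tiltz [0.0034 0.0025] F [ 0.8569  0.2559 -0.6586] gap 0.024810211702645718
units [-7.334 -0.263  0.413] twist -0.0
```

Request:
play_rows:
  targets:
    - [[-0.6, -0.03, 0, 0], [-0.9, -0.03, 0, 0], [-0.9, -0.03, 0, 0], [-0.9, -0.03, 0, 0], [-0.9, -0.03, 0, 0], [-0.9, -0.03, 0, 0], [-0.9, -0.03, 0, 0], [-0.8, -0.03, 0, 0], [-0.5, -0.02, 0, 0], [0, 0, 0, 0], [0, 0, 0, 0]]

```text
clock: 14.4
eef_pos: [0.5302, 0.1159, 0.2681]
orientation: [0.626, 0.78, 0.0, -0.001]
wrist_force: [0.2, 0.1, -1.4]
finger_gap: 0.0246
```

```bash
python3 - <<'E'
from h import *
go([.5315,.115,.26],102.4)
I=read_camera('side'); cv2.imwrite('pics/s5.png',cv2.resize(I[160:300,210:350],None,fx=4,fy=4,interpolation=2))
p=get_state()['eef_pos']
print('tip pred', (proj('side',p-[0,0,.1232])-[210,160])*4,'bore',(proj('side',[.5315,.115,.123])-[210,160])*4,'tip if axis', [(proj('side',[.5315,.115,z])-[210,160])*4 for z in(.14,.2,.257)])
T=read_camera('top');cv2.imwrite('pics/top5.png',T); print([(c.round(1),s) for c,s in blobs(I,'blue')[0]])
E
```

```text
t 14.4 pos [0.5302 0.1159 0.2681] yaw 102.44 tiltz [-0.0007  0.0012] F [ 0.2393  0.0675 -1.4107] gap 0.024574706917520693
units [-0.046  0.044  0.325] twist 0.007
tip pred [256.0641 343.715 ] bore [256.0319 375.3051] tip if axis [array([255.3585, 348.9292]), array([252.8561, 250.9106]), array([250.2799, 149.9984])]
[(array([271.7, 185.8]), array([265, 173,  15,  29, 289], dtype=int32)), (array([227.6, 271. ]), array([218, 259,  20,  27, 274], dtype=int32)), (array([341.5, 332. ]), array([327, 317,  28,  33, 441], dtype=int32))]
```

View pics/s5.png

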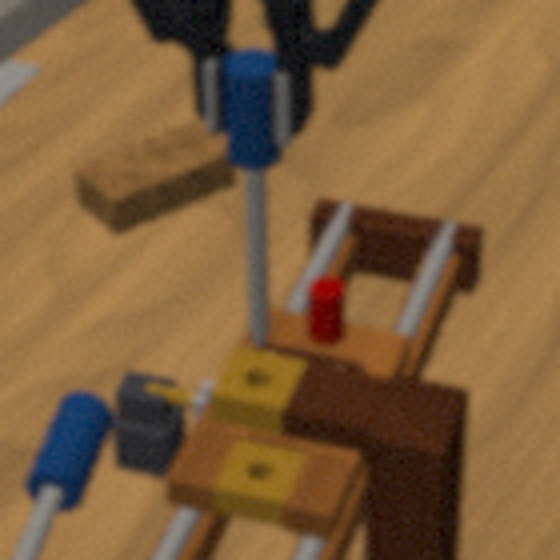

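The tip at (260,343) hangs over the bridge bore at (258,376), within about 1 mm. I'll correct slightly and descend in stages.

Request:
play_rows:
  targets:
    - [[-0.02, 0.06, 0, 0], [0, 0, 0.2, 0], [0, 0, 0.2, 0], [0, 0, 0.2, 0], [0, 0, 0.2, 0], [0, 0, 0.2, 0], [0, 0, 0.2, 0], [0, 0, 0.2, 0], [0, 0, 0.2, 0], [0, 0, 0, 0]]

```text
clock: 15.5
eef_pos: [0.5316, 0.1144, 0.2274]
orientation: [0.627, 0.779, -0.001, -0.001]
wrist_force: [-0.0, 0.2, -1.8]
finger_gap: 0.025
```

```bash
python3 - <<'E'
from h import *
go([.5315,.115,.15],102.4)
I=read_camera('side'); 
c=blobs(I,'blue')[0][0]; print(c); s=get_state()['eef_pos']
print('handle mid expect',proj('side',s+[0,0,.0118]), 'before: seen 271.7 185.8, pred',proj('side',[.5302,.1159,.2799]))
E
```

```text
t 15.5 pos [0.5316 0.1144 0.2274] yaw 102.4 tiltz [-0.0017 -0.0004] F [-0.0284  0.1529 -1.7536] gap 0.025001792302804214
units [0.025 0.006 3.094] twist -0.0
(array([271.9853, 204.0733]), array([266, 192,  14,  28, 273], dtype=int32))
handle mid expect [272.733  205.2019] before: seen 271.7 185.8, pred [272.6524 187.2015]
```

The tip is inside the bridge bushing with no contact force. I'll carry on to just inside the carrier bushing.

Request:
play_rows:
  targets:
    - [[0.02, 0, 0.2, 0], [0, 0, 0.2, 0], [0, 0, 0.2, 0], [0, 0, 0.2, 0], [0, 0, 0.2, 0], [0, 0, 0.2, 0], [0, 0, 0.2, 0], [0, 0, 0.2, 0], [0, 0, 0.2, 0], [0, 0, 0.2, 0], [0, 0, 0.2, 0], [0, 0, 0, 0]]

```text
clock: 16.75
eef_pos: [0.5314, 0.1149, 0.1723]
orientation: [0.627, 0.779, -0.001, -0.001]
wrist_force: [-1.2, 0.0, -1.1]
finger_gap: 0.0244
```

```bash
python3 - <<'E'
from h import *
go([.5315,.115,.15],102.4)
c=blobs(read_camera('side'),'blue')[0][0]; print(c); s=get_state()['eef_pos']
print('handle mid expect',proj('side',s+[0,0,.0118]))
E
```

```text
t 16.75 pos [0.5314 0.1149 0.1723] yaw 102.4 tiltz [-0.0017 -0.0004] F [-1.1995  0.013  -1.0681] gap 0.024444917997228276
units [0.003 0.005 0.894] twist 0.0
(array([272.5951, 228.0729]), array([267, 217,  13,  26, 247], dtype=int32))
handle mid expect [273.2577 229.1592]
```

Request:
play_rows:
  targets:
    - [[0, 0, 0.15, 0], [0, 0, 0.15, 0], [0, 0, 0.15, 0], [0, 0, 0.15, 0], [0, 0, 0.15, 0], [0, 0, 0.15, 0], [0, 0, 0, 0], [0, 0, 0, 0], [0, 0, 0, 0], [0, 0, 0, 0]]

```text
clock: 17.8
eef_pos: [0.5322, 0.1152, 0.151]
orientation: [0.627, 0.779, 0.0, 0.0]
wrist_force: [-0.5, -0.3, -1.7]
finger_gap: 0.0244
```

```bash
python3 - <<'E'
from h import *
go([.5315,.115,.15],102.4)
I=read_camera('side');print(blobs(I,'blue')[0][0],blobs(I,'red')[0]); s=get_state()['eef_pos']
print('handle mid expect',proj('side',s+[0,0,.0118]),'tip z',s[2]-.1232,'tip px',(proj('side',s-[0,0,.123])-[210,170])*4, get_state()['qvel'])
cv2.imwrite('pics/s6.png',cv2.resize(I[170:310,210:350],None,fx=4,fy=4,interpolation=2))
E
```

```text
t 17.8 pos [0.5322 0.1152 0.151 ] yaw 102.4 tiltz [0.0006 0.0001] F [-0.4579 -0.2909 -1.6516] gap 0.024374445705754068
units [-0.003 -0.03   0.042] twist -0.0
(array([272.4655, 236.5819]), array([267, 226,  13,  25, 232], dtype=int32)) [(array([377.5926, 170.3148]), array([374, 167,   8,   8,  54], dtype=int32)), (array([291.0288, 237.2692]), array([286, 229,  10,  17, 104], dtype=int32))]
handle mid expect [273.2587 238.1051] tip z 0.02780724113765018 tip px [258.2542 472.3518] [ 0.0006  0.0004  0.0009  0.001  -0.0003 -0.0002 -0.0001]
```

View pics/s6.png

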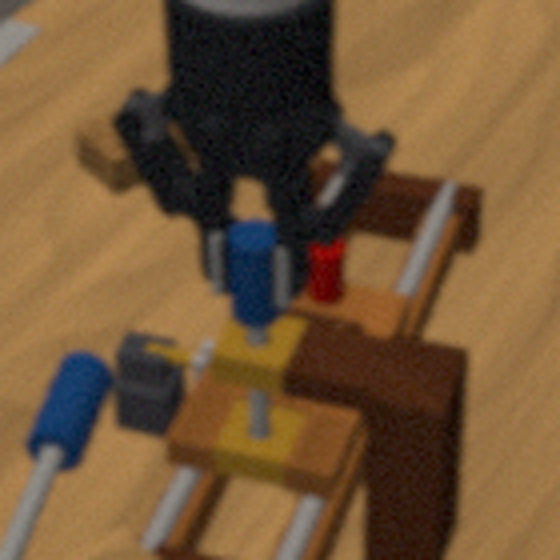

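The shaft passes through the bridge bushing (258,335) and the carrier bushing (258,430). The handle is clear above the bridge, and forces and joint speeds are near zero. Handing in.

```bash
python3 -c "
from plant import *
print(job_done())"
```

```text
the job is handed in; nothing more can be done
None
```

I slid the carrier about 103 mm by its red knob into the station. I then lifted the smallest blue rod from its stand, threaded it through both bushings, and handed the job in at about 18 s with the rod still gripped.

**Last checks:**
- **Carrier:** the knob and the carrier bore both measured within about 1–2 mm of the station position.
- **Rod:** the tip sits at z ≈ 0.028 m, about 14 mm below the carrier bushing. The handle is about 15 mm above the bridge, and the rod was nearly upright (about 0.01 rad of tilt when measured just before threading).
- **Grip and stillness:** the finger opening was 24 mm on the handle. Joint speeds were near zero and the wrist force was under 2 N.
- **Bystanders:** the glue bottle's red cap stayed within about 0.2 px. I did not measure the jar or cork block, but neither was touched and neither looked moved.

**Disagreements:** two things did not match what I expected.
- The two larger look-alikes tipped over onto the bench early on. Nothing touched them, and they ended up clear of the path.
- The handle appeared about 1 px from its predicted position throughout, which is within the calibration.

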